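# Stand a flask in its raised holder, find its thread hand, lift the cap off

### The job

Take the nearer of the two blue flasks and stand it upright, fully home, in the square pocket of the raised wooden stand, its cap still on. Then open it: the cap's short thread may be an ordinary or a reverse one and nothing shows which, so try it gently both ways without forcing it, turn it loose and lift it off, leaving the flask seated in the stand. Finish while still holding the cap still in the fingers, at least 5 cm above where it sat; leave the other flask and the jars and mug alone.

Things in the scene. Friction and masses are not known exactly. Their poses are not given: they have to be found in the camera images.
- flask_a: Square blue steel flask, 52 x 52 mm, 80 mm high to the shoulder, 118 mm to the top of the cap's wing, 0.3 to 0.65 kg. Origin: centre of underside, z up, x, y square to its sides. Starts upright, either near (x under 0.6) or as the spare at the back (x over 0.64); which is which changes. Grip its sides with the fingertips about 50 mm above the underside, to keep the palm off the wing.
- flask_b: The other blue flask, alike in all but its thread hand, 52 x 52 mm, see flask_a. Near when flask_a is at the back, and the other way round.
- cap_a: Black cap of flask_a, 60 g. Origin: centre of its lower rim, 82 mm above the flask's underside when on; z up. Skirt 48 mm across, 20 mm high; on it an orange wing, a bar 44 mm long (cap's x), 14 mm thick (y), 16 mm high, its top 36 mm above the origin. At the start the wing is parallel to the flask's x within 3 degrees. One of the caps a, b loosens anticlockwise from above, the other clockwise.
- cap_b: Cap of flask_b, like cap_a: black with an orange wing.
- wing_a (a point): Centre of cap_a's wing, 28 mm above the cap's origin, on its turning axis. Level thread: the cap does not climb, 2 mm up-down play. The wrong way meets a hard stop within 8 degrees; the right way turns freely about 75 degrees to a stop. From 55 degrees on it lifts straight off; before, it is locked to the flask. Turning takes under 0.2 N m; over 0.4 N m means a stop.
- wing_b (a point): Centre of cap_b's wing, as wing_a. When the wrong stop is met, play and give let the wrist turn about 14 degrees in all before 0.4 N m is felt; over 1.2 N m is forcing it.
- pocket (a point): Centre of the pocket's floor in the light wooden stand, a fixed raised block 78 x 78 x 46 mm. Floor 30 mm above the worktop; pocket open at the top, square, 55 mm wide, 16 mm deep, 3 mm chamfer at its mouth; x, y square to its walls. A flask fits in any of four quarter turns and cannot turn in it beyond 4 degrees of play.
- honey_jar: Jar with a red lid, 58 x 62 x 86 mm, bystander. Origin: centre of its underside.
- mug: Dark and cream mug, 86 x 121 x 99 mm with its handle, bystander. Origin: centre of its underside.
- spice_jar: Small spice jar with a black lid, 41 mm across, 105 mm high, bystander. Origin: centre of its underside.

How it is judged:
By the outcome, as a careful person would: the job done as asked, in the order asked, and still so for the second after the job is handed in, while the arm keeps its last pose, push and grip.
It also fails if it takes over 48 s, if anything falls off the work surface, if the arm or the gripper's body presses on something with over 40 N, if the wrist force passes 120 N, or if a joint passes its speed limit or range.

### The arm

A 6-joint arm with a two-finger parallel gripper is mounted at the origin on a cart in front of the work surface, level with it; the furniture and walls round the work are solid. World frame = base frame: x ahead of the robot, y to its left, z up, the work surface at z = 0. Lengths are in m, angles in degrees, forces in N, time in s.
With the tool pointing down it reaches from about 0.325 to 1 m from the base axis. Payload 5.1 kg.
Tool frame: the origin (TCP) lies on the centre line of the jaws, within the pads' length; the fingertips stand 22 mm ahead of it and the grasp point (between the pads) lies 3 mm ahead of it; z points along the fingers, y is the line along which they close (so a half turn about z gives the same grasp; the last joint's range is limited). The gripper opens to 85 mm and grips with 20 to 120 N. Pads are 22 mm wide; open, the fingers measure 114 mm over their backs; the gripper's body (76 mm by 85 mm) begins 54 mm behind the grasp point. The pads swing forward as they close: fully open they stand 13 mm farther back than shut.
Start: joints at [66.314, 7.093, 94.555, -0, 78.352, -4.733], TCP at [0.211, 0.615, 0.253] pointing down, gripper open.
Joint ranges: [-149.61, 149.61], [-58.7, 133.49], [1.44, 155.28], [-77.14, 257.14], [18.33, 153.61], [-166.67, 166.67]. Speed limits (degrees/s): [147.25, 147.25, 180, 180, 180, 180].

### API

Orientations are given as a 3x3 rotation matrix whose columns are the frame's x, y, z axes.
In Python, from cell import arm gives the robot as it stands. The module is installed in compiled form; this text tells all that it offers.
- The arm moves only by the tool apply_moves, never from a script. Its argument "targets" is a list of rows, each a list of 3 entries, a list of its own where there are three numbers: the finger opening in mm, from 0 to 85.4, then the shift along the tool's x, y, z in mm, then the turn about the tool's z in rad. A call has 1 to 5 rows; each row shifts and turns the commanded pose from where the row before left it, along the tool's axes as they then stand; what a row does not reach is not made up. A row lasts 1/10 s, in which the tool goes at most 50 mm and 8.59 degrees, less where a joint would pass 70% of its speed; a pose out of reach is approached as far as the arm can. A call is refused whole if a number of a shift passes 50 or a number of a turn 0.15, either way. A call with a gripper value outside its range is refused whole. The fingers move at their own pace and stop on an object; "newtons" is the grip in N (left out, the last holds). Time passes only in rows, so rows that do not move let the fingers close. It gives the time, the measured TCP pose, the force, the opening and the grip force at its end, in the units of the state.
- arm.get_state(): the state, without advancing time (a new reading comes with each control period).
- arm.grab_frame(name): name is "scene" or "top"; returns a dict with "color" (400x640x3 uint8, blue, green, red), "vfov" (degrees; the focal length in pixels is half the picture's height over the tangent of half this angle, whatever the lens; pixels are square), "cx", "cy" (the principal point, pixels), "distortion" ([k1, k2, p1, p2, k3] as OpenCV has them; the pictures are not rectified), "rvec" (rotation vector, rad) and "tvec" (3), from world to camera coordinates, as OpenCV has them. Camera axes: x right, y down, z forward; pixel columns grow to the right and rows downward; lengths in m; the calibration is good to about 2 mm. A picture is of the moment at which its call begins. There is no depth.
- arm.finish_job(): hands the job in; it is judged then, once.
The state is a dict: "clock": time; "joints": joint angles; "dq": joint speeds; "joint_torque": joint torques, N m; "tcp_pos": TCP position; "orientation": TCP orientation; "force": force on the tool from outside, world axes, zero at the start; "ft_torque": the same for the moment, N m; "grip_width": finger opening in m; "finger_force": force on a finger pad.
Only numpy, scipy, OpenCV 4.12 (cv2) and the standard library are available. Lean on these libraries where they do the work, as an engineer would, in place of code of your own. Each camera call takes 0.05 s, during which the arm holds its last target. There are 200 camera calls.

## Working session

There is one attempt and no reset: what is moved stays moved. The work goes in short steps, Python scripts to look and compute and a tool call to move; the robot and the scene stay as the last step left them, time stands still between calls to the robot, and variables do not carry over. Pictures are saved under pics/ and viewed, at most 10 in all, crops included, and the job is handed in when it is done.

Besides the shell and the picture viewer there is one more tool, called after "Request:" as name([rows], argument=value, ...), one row to a line, values as JSON. apply_moves: Moves the arm, as the interface text tells. Its arguments: {"type":"object","properties":{"targets":{"type":"array"},"newtons":{"type":"number"}},"required":["targets"]}

```bash
mkdir -p pics; cat > h.py <<'E'
import numpy as np, cv2
from cell import arm
def grab(n):
    f=arm.grab_frame(n); h=f["color"].shape[0]
    fl=h/2/np.tan(np.radians(f["vfov"])/2)
    f["K"]=np.array([[fl,0,f["cx"]],[0,fl,f["cy"]],[0,0,1.]]); f["D"]=np.array(f["distortion"],float)
    f["R"]=cv2.Rodrigues(np.array(f["rvec"],float))[0]; f["t"]=np.array(f["tvec"],float).ravel(); return f
def cast(f,px,z):
    u=cv2.undistortPoints(np.array(px,float).reshape(-1,1,2),f["K"],f["D"]).reshape(-1,2)
    d=np.c_[u,np.ones(len(u))]@f["R"]; c=-f["R"].T@f["t"]
    return c+d*((z-c[2])/d[:,2])[:,None]
E
python3 - <<'E'
from h import *
for n in("scene","top"):
    f=grab(n); cv2.imwrite(f"pics/{n}0.png",f["color"]); print(n,-f["R"].T@f["t"],f["R"][2])
s=arm.get_state(); print(s["orientation"],s["tcp_pos"],s["clock"],s["force"])
E
```

```text
scene [-0.21556876 -0.6357291   0.68148584] [ 0.67754845  0.52380735 -0.51628864]
top [ 0.3031066  -0.04732028  1.34330112] [ 0.17991949 -0.01375433 -0.98358517]
[[-9.45787931e-01  3.24783919e-01 -7.72253722e-04]
 [ 3.24784798e-01  9.45786304e-01 -1.76112719e-03]
 [ 1.58401203e-04 -1.91646911e-03 -9.99998151e-01]] [0.21093016 0.61428384 0.25215933] 0.1 [-0.18728394 -0.02479974  0.17906902]
```

View pics/scene0.png

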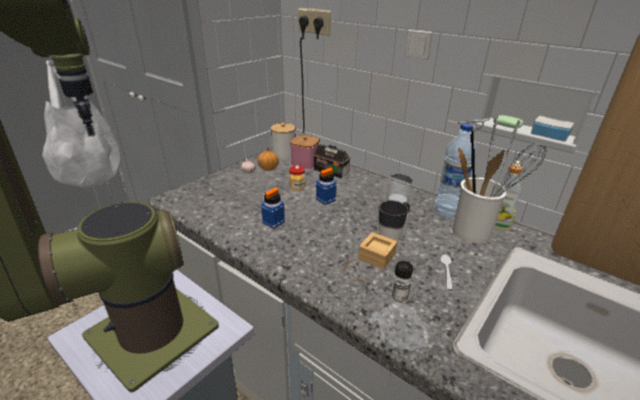

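View pics/top0.png

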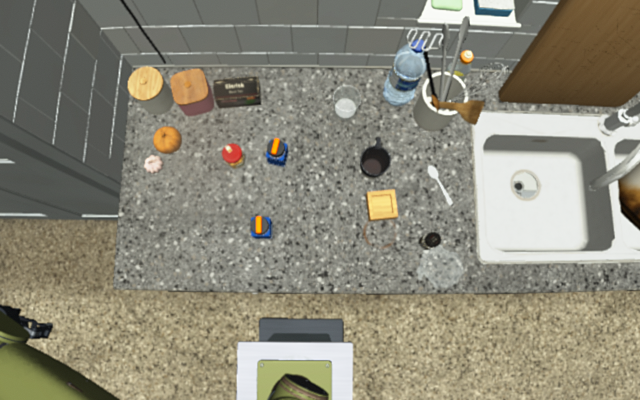

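The scene picture shows the near flask at (273,209), the spare at (326,187) and the stand at (378,250). In the top view the near flask is at (261,227), the spare at (277,152), the stand at (382,205), the mug at (375,160) and the spice jar at (432,240).

```bash
cat > m.py <<'E'
from h import *
f=grab("top"); g=grab("scene")
def big(m,win):
    z=np.zeros_like(m); x0,y0,x1,y1=win; z[y0:y1,x0:x1]=m[y0:y1,x0:x1]
    c=max(cv2.findContours(z,cv2.RETR_EXTERNAL,cv2.CHAIN_APPROX_NONE)[0],key=cv2.contourArea); return c.reshape(-1,2)
def rect(fr,m,win,z):
    w=cast(fr,big(m,win),z)[:,:2]; r=cv2.minAreaRect((w*1000).astype(np.float32)); return r
def hsv(fr): return cv2.cvtColor(fr["color"],cv2.COLOR_BGR2HSV)
OR=((5,180,150),(20,255,255)); BL=((100,120,40),(130,255,255)); WD=((12,70,150),(28,220,255))
E
python3 - <<'E'
from m import *
H=hsv(f); S=hsv(g)
for nm,win in(("near",(235,205,290,250)),("far",(255,130,300,175))):
    print(nm,"wing",rect(f,cv2.inRange(H,*OR),win,.118),"\n blue@80",rect(f,cv2.inRange(H,*BL),win,.08))
for nm,win in(("near",(255,180,295,235)),("far",(310,160,340,210))):
    print(nm,"scene wing@110",rect(g,cv2.inRange(S,*OR),win,.110))
print("stand top",rect(f,cv2.inRange(H,*WD),(350,180,410,230),.046))
print("stand scene",rect(g,cv2.inRange(S,*WD),(350,225,405,275),.046))
a=cv2.resize(f["color"][170:260,230:410],None,fx=4,fy=4,interpolation=cv2.INTER_CUBIC)
b=cv2.resize(g["color"][180:280,250:410],None,fx=4,fy=4,interpolation=cv2.INTER_CUBIC)
cv2.imwrite("pics/ct.png",a); cv2.imwrite("pics/cs.png",b)
for n,p,z in(("mug",(375,158),.09),("spice",(432,239),.105),("honey",(232,154),.086)): print(n,cast(f,[p],z))
E
```

```text
near wing ((462.8998718261719, 95.05718231201172), (44.98944854736328, 13.160796165466309), 1.6169018745422363) 
 blue@80 ((461.1123352050781, 93.63423919677734), (54.347007751464844, 51.40773391723633), 0.6242035627365112)
far wing ((677.76025390625, 56.88568878173828), (15.87352466583252, 43.462249755859375), 77.91012573242188) 
 blue@80 ((659.5633544921875, 48.30904006958008), (53.15324401855469, 66.90251922607422), 29.58934783935547)
near scene wing@110 ((468.89312744140625, 100.85592651367188), (47.64122009277344, 16.70660400390625), 1.605013370513916)
far scene wing@110 ((688.259765625, 63.3441047668457), (19.537677764892578, 47.63612365722656), 76.95320892333984)
stand top ((533.5526123046875, -241.2478485107422), (82.0956802368164, 81.58212280273438), 6.163178443908691)
stand scene ((534.8109741210938, -242.09780883789062), (83.56372833251953, 80.75492095947266), 6.434998035430908)
mug [[ 0.65424756 -0.21713395  0.09      ]]
spice [[ 0.42940242 -0.36473237  0.105     ]]
honey [[0.66272169 0.17847621 0.086     ]]
```

View pics/ct.png

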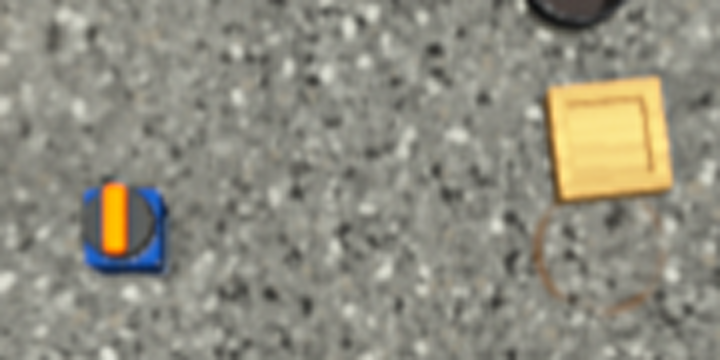

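View pics/cs.png

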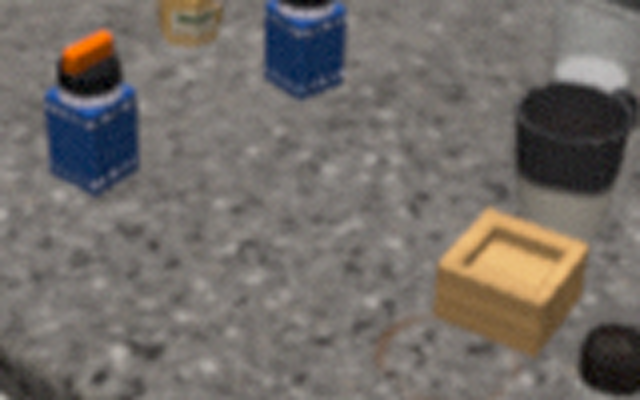

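The crops show the wing at (114,219) lying along world x on the flask in the top crop. The stand's top face spans about (548,88) to (671,200) in the top crop and (440,262), (490,210), (588,242), (535,302) in the scene crop.

```bash
python3 - <<'E'
from m import *
a=cast(f,(np.array([(566,100),(643,96),(651,170),(575,178)])+.5)/4-.5+[230,170],.046)
b=cast(g,(np.array([(490,210),(588,242),(535,302),(440,262)])+.5)/4-.5+[250,180],.046)
for q in(a,b): print(q.mean(0),np.linalg.norm(np.diff(q,axis=0),axis=1)); print(q.round(4))
s=arm.get_state(); R=s["orientation"]; d=np.array([.464,.0955,.20])-s["tcp_pos"]
print("tool shift mm",np.array(R).T@d*1000,"yaw",np.degrees(np.arctan2(R[1][0],R[0][0])))
big=[cv2.resize(fr["color"][y:y+40,x:x+50],None,fx=12,fy=12,interpolation=cv2.INTER_CUBIC)[:,:,:] for fr,x,y in((f,358,185),(g,353,227))]
cv2.imwrite("pics/stand.png",cv2.resize(np.hstack(big),None,fx=.66,fy=.66))
E
```

```text
[ 0.53440843 -0.24031305  0.046     ] [0.05472449 0.05297245 0.05393583]
[[ 0.5597 -0.2105  0.046 ]
 [ 0.5632 -0.2651  0.046 ]
 [ 0.5104 -0.2697  0.046 ]
 [ 0.5043 -0.2161  0.046 ]]
[ 0.53526176 -0.24095105  0.046     ] [0.07358722 0.08045483 0.07193057]
[[ 0.5675 -0.2016  0.046 ]
 [ 0.5797 -0.2742  0.046 ]
 [ 0.4994 -0.2799  0.046 ]
 [ 0.4944 -0.2081  0.046 ]]
tool shift mm [-407.83156757 -408.73740858   53.12805258] yaw 161.04753279227089
```

View pics/stand.png

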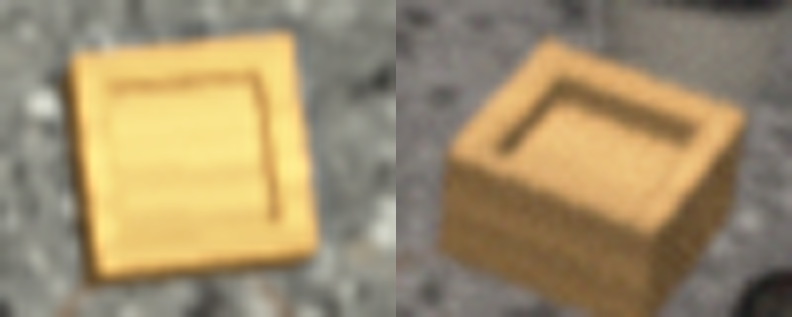

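The picture shows the stand in both views: the left outer corners run from (80,55) to (318,250), and the pocket centre agrees between views at about (0.535, -0.241), yaw about 6°. Next I move over the near flask.

Request:
apply_moves([
  [85, [-27.2, -27.2, 3.5], 0],
  [85, [-27.2, -27.2, 3.5], 0],
  [85, [-27.2, -27.2, 3.5], 0],
  [85, [-27.2, -27.2, 3.5], 0],
  [85, [-27.2, -27.2, 3.5], 0],
], newtons=50)

```text
clock: 0.8
tcp_pos: [0.296, 0.4405, 0.2357]
orientation: [[-0.946, 0.324, 0.0], [0.324, 0.946, 0.0], [-0.0, 0.0, -1.0]]
force: [0.9, 0.6, 1.0]
grip_width: 0.085
finger_force: 0.0
```

Request:
apply_moves([
  [85, [-27.2, -27.2, 3.5], 0],
  [85, [-27.2, -27.2, 3.5], 0],
  [85, [-27.2, -27.2, 3.5], 0],
  [85, [-27.2, -27.2, 3.5], 0],
  [85, [-27.2, -27.2, 3.5], 0],
])

```text
clock: 1.3
tcp_pos: [0.3805, 0.2677, 0.2184]
orientation: [[-0.946, 0.325, 0.001], [0.325, 0.946, 0.0], [-0.001, 0.0, -1.0]]
force: [0.3, 0.3, 0.3]
grip_width: 0.0852
finger_force: 0.0
```

Request:
apply_moves([
  [85, [-27.2, -27.2, 3.5], 0],
  [85, [-27.2, -27.2, 3.5], 0],
  [85, [-27.2, -27.2, 3.5], 0],
  [85, [-27.2, -27.2, 3.5], 0],
  [85, [-27.2, -27.2, 3.5], 0],
])

```text
clock: 1.8
tcp_pos: [0.465, 0.0948, 0.2009]
orientation: [[-0.946, 0.325, 0.001], [0.325, 0.946, 0.0], [-0.001, 0.0, -1.0]]
force: [-0.3, 0.1, -0.0]
grip_width: 0.085
finger_force: 0.0
```

Request:
apply_moves([
  [85, [0, 0, 0], 0.1395],
  [85, [0, 0, 0], 0.1395],
  [85, [0, 0, 0], 0.1395],
  [85, [0, 0, 0], 0.1395],
  [85, [0, 0, 0], 0.1395],
])

```text
clock: 2.3
tcp_pos: [0.4645, 0.0962, 0.2009]
orientation: [[-0.511, 0.86, 0.0], [0.86, 0.511, -0.0], [-0.0, 0.0, -1.0]]
force: [0.5, -0.2, -0.3]
grip_width: 0.0847
finger_force: 0.0
```

Request:
apply_moves([
  [85, [0, 0, 0], 0.1395],
  [85, [0, 0, 0], 0.1395],
  [85, [0, 0, 0], 0.1395],
  [85, [0, 0, 0], 0.1395],
  [85, [0, 0, 0], 0.1395],
])

```text
clock: 2.8
tcp_pos: [0.4645, 0.0963, 0.2009]
orientation: [[0.16, 0.987, 0.0], [0.987, -0.16, -0.0], [0.0, 0.0, -1.0]]
force: [0.4, -0.4, 0.2]
grip_width: 0.085
finger_force: 0.0
```

Request:
apply_moves([
  [85, [0, 0, 0], 0.1395],
  [85, [0, 0, 0], 0.1395],
  [85, [0, 0, 0], 0.1395],
  [85, [0, 0, 0], 0.1395],
  [85, [0, 0, 0], 0.1395],
])

```text
clock: 3.3
tcp_pos: [0.4645, 0.0964, 0.2009]
orientation: [[0.757, 0.654, 0.0], [0.654, -0.757, 0.0], [0.0, 0.0, -1.0]]
force: [-0.4, -0.9, -0.0]
grip_width: 0.0844
finger_force: 0.0
```

Request:
apply_moves([
  [85, [0, 0, 0], 0.1395],
  [85, [0, 0, 0], 0.1395],
  [85, [0, 0, 0], 0.1395],
  [85, [0, 0, 0], 0.1395],
  [85, [0, 0, 0], 0.1395],
])

```text
clock: 3.8
tcp_pos: [0.4645, 0.0963, 0.2009]
orientation: [[1.0, 0.015, 0.0], [0.015, -1.0, -0.0], [0.0, 0.0, -1.0]]
force: [0.4, 0.8, 0.8]
grip_width: 0.0851
finger_force: 0.0
```

Request:
apply_moves([
  [85, [0, 0, 24], 0],
  [85, [0, 0, 24], 0],
  [85, [0, 0, 24], 0],
  [85, [0, 0, 24], 0],
  [85, [0, 0, 24], 0],
])

```text
clock: 4.3
tcp_pos: [0.4645, 0.0964, 0.0801]
orientation: [[1.0, 0.021, 0.001], [0.021, -1.0, 0.0], [0.001, -0.0, -1.0]]
force: [0.3, -0.3, 0.6]
grip_width: 0.0848
finger_force: 0.0
```

Request:
apply_moves([
  [85, [0, 0, 5], 0],
  [85, [0, 0, 4], 0],
  [50, [0, 0, 0], 0],
  [46, [0, 0, 0], 0],
  [46, [0, 0, 0], 0],
])

```text
clock: 4.8
tcp_pos: [0.4658, 0.0962, 0.0736]
orientation: [[1.0, 0.021, 0.003], [0.021, -1.0, -0.0], [0.003, 0.0, -1.0]]
force: [-0.5, -2.4, 2.9]
grip_width: 0.0511
finger_force: 53.7
```

Request:
apply_moves([
  [46, [0, 0, 0], 0],
  [46, [0, 0, 0], 0],
  [46, [0, 0, 0], 0],
], newtons=70)

```text
clock: 5.1
tcp_pos: [0.4658, 0.0962, 0.0736]
orientation: [[1.0, 0.021, 0.003], [0.021, -1.0, -0.0], [0.003, 0.0, -1.0]]
force: [-0.3, -3.1, 6.6]
grip_width: 0.0508
finger_force: 72.5
```

Request:
apply_moves([
  [46, [0, 0, -12], 0],
  [46, [0, 0, -24], 0],
  [46, [0, 0, -24], 0],
  [46, [0, 0, -24], 0],
  [46, [0, 0, 0], 0],
])

```text
clock: 5.6
tcp_pos: [0.4661, 0.0967, 0.159]
orientation: [[1.0, 0.021, 0.006], [0.021, -1.0, 0.001], [0.006, -0.001, -1.0]]
force: [1.0, 0.7, -5.9]
grip_width: 0.051
finger_force: 75.1
```

```bash
python3 - <<'E'
from m import *
s=arm.get_state(); p=np.array(s["tcp_pos"]); print(p,s["joints"],s["force"],s["grip_width"])
z=p[2]-.0736
H=hsv(f);S=hsv(g)
print("blue scene n",cv2.countNonZero(cv2.inRange(S,*BL)[150:240,240:310]))
cv2.imwrite("pics/g1.png",np.hstack([cv2.resize(q["color"][y:y+110,x:x+100],None,fx=4,fy=4) for q,x,y in((f,210,170),(g,230,130))]))
E
```

```text
[0.46381224 0.09639498 0.15504198] [ 5.23798507e+00 -1.10312745e+01  1.21969578e+02  1.20294311e-02
  6.91119417e+01  9.40402690e+01] [-0.96088721  0.42026573 -6.95684551] 0.05067789854739697
blue scene n 337
```

View pics/g1.png

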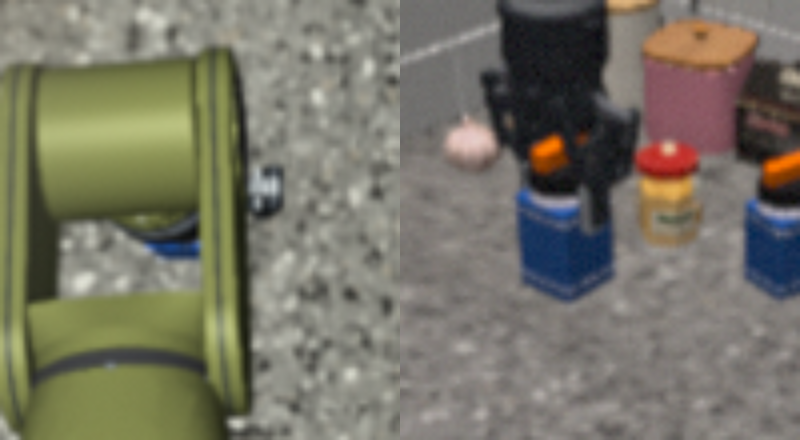

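The flask hangs upright in the jaws. In the scene half, its lower corners are at about (523,270), (567,299) and (611,272), and its shoulder front corner is at about (567,222).

```bash
python3 - <<'E'
from m import *
s=arm.get_state(); p=np.array(s["tcp_pos"]); z=p[2]-.0736
P=(np.array([(123,270),(167,299),(211,272)])+.5)/4-.5+[230,130]
w=cast(g,P,z); print(p,s["joints"][0],"\n",w, "centre",(w[0]+w[2])/2)
m=cv2.inRange(hsv(g),*BL); c=big(m,(250,150,290,215)); print(c.min(0),c.max(0)); 
h=cv2.convexHull(c).reshape(-1,2); print(h[h[:,1]>190].tolist())
Rt=np.array(s["orientation"]); d=np.array([.5348,-.241,.155])-p; print("tool shift",Rt.T@d*1000)
E
```

```text
[0.46287592 0.09625393 0.15348447] 5.232939628022272 
 [[0.45778574 0.13858003 0.07988447]
 [0.44983206 0.08264282 0.07988447]
 [0.49964436 0.08532799 0.07988447]] centre [0.47871505 0.11195401 0.07988447]
[259 179] [281 205]
[[281, 199], [276, 203], [274, 204], [269, 205], [267, 204], [264, 202], [260, 197]]
tool shift [ 64.89868687 338.674976    -1.73431257]
```

```bash
python3 - <<'E'
from m import *
i0=cv2.imread("pics/scene0.png"); m0=cv2.inRange(cv2.cvtColor(i0,cv2.COLOR_BGR2HSV),*BL); m1=cv2.inRange(hsv(g),*BL)
for m,win,zs in((m0,(255,180,295,235),(0,)),(m1,(250,150,290,215),(.08,.086,.093))):
    c=big(m,win); h=cv2.convexHull(c).reshape(-1,2); k=[h[np.argmin(h@v)] for v in ((1,-.6),(0,-1),(-1,-.6))]
    for z in zs:
        w=cast(g,np.array(k)+[[0,0],[0,.5],[.0,0]],z); print(z,np.array(k).tolist(),w.round(4).tolist(),((w[0]+w[2])/2).round(4))
s=arm.get_state(); print(s["tcp_pos"],s["force"])
E
```

```text
0 [[264, 222], [271, 226], [283, 218]] [[0.4489, 0.1201, 0.0], [0.4458, 0.0858, 0.0], [0.5039, 0.0905, 0.0]] [0.4764 0.1053 0.    ]
0.08 [[261, 199], [276, 203], [281, 197]] [[0.4512, 0.1288, 0.08], [0.4622, 0.0756, 0.08], [0.4995, 0.091, 0.08]] [0.4753 0.1099 0.08  ]
0.086 [[261, 199], [276, 203], [281, 197]] [[0.4445, 0.1211, 0.086], [0.4555, 0.0685, 0.086], [0.4923, 0.0838, 0.086]] [0.4684 0.1025 0.086 ]
0.093 [[261, 199], [276, 203], [281, 197]] [[0.4367, 0.1122, 0.093], [0.4476, 0.0602, 0.093], [0.484, 0.0753, 0.093]] [0.4604 0.0938 0.093 ]
[0.46309225 0.09623813 0.15359395] [ 0.30475472 -0.66901171 -6.38257301]
```

Request:
apply_moves([
  [46, [6.63, 33.77, 0], 0],
  [46, [6.63, 33.77, 0], 0],
  [46, [6.63, 33.77, 0], 0],
  [46, [6.63, 33.77, 0], 0],
  [46, [6.63, 33.77, 0], 0],
])

```text
clock: 6.4
tcp_pos: [0.5006, -0.0729, 0.1544]
orientation: [[1.0, 0.021, -0.002], [0.021, -1.0, 0.001], [-0.002, -0.001, -1.0]]
force: [-0.4, 0.1, -6.8]
grip_width: 0.0509
finger_force: 75.5
```

Request:
apply_moves([
  [46, [6.63, 33.77, 0], 0],
  [46, [6.63, 33.77, 0], 0],
  [46, [6.63, 33.77, 0], 0],
  [46, [6.63, 33.77, 0], 0],
  [46, [6.63, 33.77, 0], 0],
])

```text
clock: 6.9
tcp_pos: [0.5373, -0.241, 0.154]
orientation: [[1.0, 0.021, -0.002], [0.021, -1.0, 0.002], [-0.002, -0.002, -1.0]]
force: [0.9, 0.2, -7.1]
grip_width: 0.0508
finger_force: 75.5
```

Request:
apply_moves([
  [46, [0, 0, 0], -0.084],
  [46, [0, 0, 0], 0],
  [46, [0, 0, 0], 0],
])

```text
clock: 7.2
tcp_pos: [0.5371, -0.2393, 0.1543]
orientation: [[0.995, 0.103, -0.002], [0.103, -0.995, 0.002], [-0.002, -0.002, -1.0]]
force: [-0.4, -0.6, -6.1]
grip_width: 0.051
finger_force: 76.2
```

```bash
python3 - <<'E'
from m import *
s=arm.get_state(); print(s["tcp_pos"],np.array(s["orientation"]).round(4).tolist(),s["joints"],s["force"],s["ft_torque"])
cv2.imwrite("pics/p1.png",np.hstack([cv2.resize(q["color"][y:y+110,x:x+100],None,fx=4,fy=4,interpolation=cv2.INTER_CUBIC) for q,x,y in((f,330,160),(g,330,180))]))
E
```

```text
[ 0.53740408 -0.23900121  0.15492877] [[0.9945, 0.1044, -0.0014], [0.1044, -0.9945, 0.0009], [-0.0013, -0.001, -1.0]] [-2.92072385e+01  4.07041853e+00  1.07623733e+02  5.42877593e-03
  6.83983746e+01  5.47969279e+01] [ 0.57767276  0.20423116 -6.09110445] [ 0.01756769 -0.03022144  0.01312689]
```

View pics/p1.png

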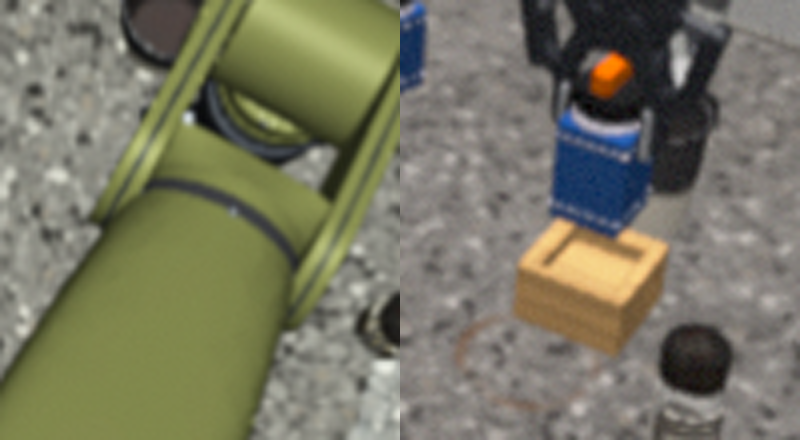

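The flask hangs over the stand, with its lower front corner at (615,235) in the scene half, and is aligned with the stand's edges. I lower it in steps.

Request:
apply_moves([
  [46, [-0.8, 1, 10], 0],
  [46, [0, 0, 12], 0],
  [46, [0, 0, 8], 0],
  [46, [0, 0, 4], 0],
  [46, [0, 0, 0], 0],
])

```text
clock: 7.8
tcp_pos: [0.5364, -0.2405, 0.1203]
orientation: [[0.995, 0.105, -0.002], [0.105, -0.995, 0.001], [-0.002, -0.001, -1.0]]
force: [0.4, 0.6, -6.5]
grip_width: 0.0507
finger_force: 76.1
```

Request:
apply_moves([
  [46, [0, 0, 3], 0],
  [46, [0, 0, 3], 0],
  [46, [0, 0, 0], 0],
])

```text
clock: 8.1
tcp_pos: [0.5378, -0.2413, 0.1194]
orientation: [[0.994, 0.105, 0.001], [0.105, -0.994, -0.0], [0.001, 0.0, -1.0]]
force: [-7.4, 3.9, 7.5]
grip_width: 0.0509
finger_force: 77.9
```

```bash
python3 - <<'E'
from m import *
s=arm.get_state(); print(s["tcp_pos"],s["force"],s["ft_torque"])
cv2.imwrite("pics/p2.png",np.hstack([cv2.resize(q["color"][y:y+70,x:x+60],None,fx=6,fy=6,interpolation=cv2.INTER_CUBIC) for q,x,y in((f,350,170),(g,350,210))]))
E
```

```text
[ 0.5377621  -0.24127494  0.11933789] [-6.28609845  3.49087144  8.27086553] [0.83877349 1.17958185 0.08883153]
```

View pics/p2.png

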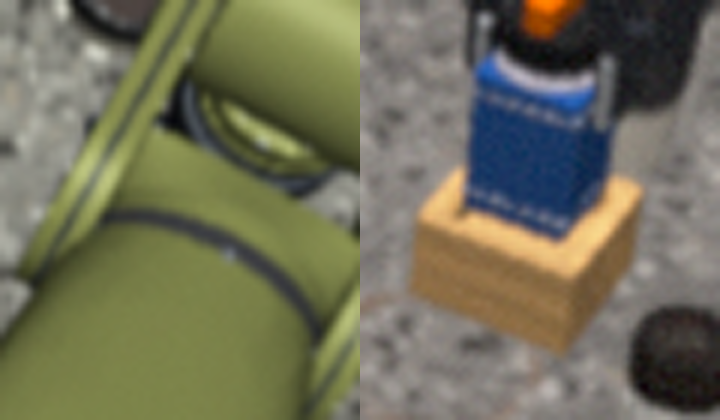

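The flask is resting on the rim. The scene half shows its lower left corner at (467,208) and front corner at (562,238), with a wider rim on the -x side. Forces and moments agree that it sits too far in +x and slightly in -y, so I shift it back while pressing lightly.

Request:
apply_moves([
  [46, [-1.5, -0.7, 0], 0],
  [46, [-1.5, -0.6, 0], 0],
  [46, [0, 0, 0], 0],
])

```text
clock: 8.5
tcp_pos: [0.5367, -0.2412, 0.119]
orientation: [[0.995, 0.104, 0.008], [0.104, -0.995, -0.003], [0.007, 0.004, -1.0]]
force: [2.6, -0.6, 6.7]
grip_width: 0.0506
finger_force: 77.6
```

Request:
apply_moves([
  [46, [0, 0, -6], 0],
  [46, [0, 0, -2], 0],
  [46, [0, 0, 0], 0],
])

```text
clock: 8.8
tcp_pos: [0.5328, -0.2395, 0.1223]
orientation: [[0.995, 0.105, -0.003], [0.105, -0.995, 0.001], [-0.003, -0.002, -1.0]]
force: [-0.3, 0.4, -6.5]
grip_width: 0.0506
finger_force: 76.2
```

Request:
apply_moves([
  [46, [0, 0, 3], 0],
  [46, [0, 0, 3], 0],
  [46, [0, 0, 2], 0],
  [46, [0, 0, 0], 0],
])

```text
clock: 9.2
tcp_pos: [0.5338, -0.2399, 0.1152]
orientation: [[0.994, 0.105, -0.001], [0.105, -0.994, 0.0], [-0.0, -0.0, -1.0]]
force: [0.5, -0.5, -6.7]
grip_width: 0.0507
finger_force: 76.3
```

Request:
apply_moves([
  [46, [0, 0, 3], 0],
  [46, [0, 0, 3], 0],
  [46, [0, 0, 3], 0],
  [46, [0, 0, 0], 0],
])

```text
clock: 9.6
tcp_pos: [0.5337, -0.2398, 0.1058]
orientation: [[0.995, 0.105, -0.001], [0.105, -0.995, 0.001], [-0.001, -0.001, -1.0]]
force: [1.1, 0.4, -6.5]
grip_width: 0.0505
finger_force: 76.4
```

Request:
apply_moves([
  [46, [0, 0, 2], 0],
  [46, [0, 0, 2], 0],
  [46, [0, 0, 0], 0],
])

```text
clock: 9.9
tcp_pos: [0.534, -0.2401, 0.1037]
orientation: [[0.995, 0.105, -0.001], [0.105, -0.995, 0.0], [-0.0, -0.0, -1.0]]
force: [-3.1, 1.7, 0.7]
grip_width: 0.0509
finger_force: 77.0
```

The flask is home (TCP at 0.1037 with contact, as expected). I release it, rise to wing height and grip the wing gently.

Request:
apply_moves([
  [60, [0, 0, 0], 0],
  [85, [0, 0, 0], 0],
  [85, [0, 0, 0], 0],
  [85, [0, 0, 0], 0],
])

```text
clock: 10.3
tcp_pos: [0.5344, -0.2402, 0.1033]
orientation: [[0.995, 0.105, 0.001], [0.105, -0.995, -0.001], [0.001, 0.001, -1.0]]
force: [-0.9, 0.3, 1.0]
grip_width: 0.0851
finger_force: 0.0
```

Request:
apply_moves([
  [85, [0, 0, -10], 0],
  [85, [0, 0, -15], 0],
  [85, [0, 0, -15], 0],
  [85, [0, 0, -12], 0],
  [85, [0, 0, 0], 0],
])

```text
clock: 10.8
tcp_pos: [0.5356, -0.2409, 0.1585]
orientation: [[0.994, 0.105, 0.005], [0.105, -0.995, -0.003], [0.005, 0.003, -1.0]]
force: [0.5, 0.2, -0.3]
grip_width: 0.0853
finger_force: 0.0
```

```bash
python3 - <<'E'
from m import *
s=arm.get_state(); print(s["tcp_pos"],s["force"],s["ft_torque"],s["joints"][5])
S=hsv(g)
print("wing@143",rect(g,cv2.inRange(S,*OR),(340,170,420,260),.143))
cv2.imwrite("pics/p3.png",cv2.resize(g["color"][180:280,340:440],None,fx=5,fy=5,interpolation=cv2.INTER_CUBIC))
E
```

```text
[ 0.534217   -0.24012067  0.15557115] [-0.31468364  0.54856134 -0.53107732] [-0.00481042  0.02731104  0.00760553] 54.542509615272586
wing@143 ((533.2650146484375, -240.91087341308594), (58.361141204833984, 15.128754615783691), 5.404052257537842)
```

View pics/p3.png

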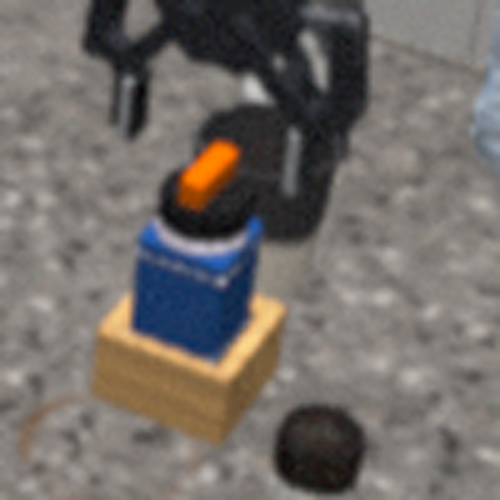

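The flask sits seated, with the orange wing at (210,172) centred between the open fingers. Closing now.

Request:
apply_moves([
  [40, [0, 0, 0], 0],
  [8, [0, 0, 0], 0],
  [8, [0, 0, 0], 0],
  [8, [0, 0, 0], 0],
  [8, [0, 0, 0], 0],
], newtons=45)

```text
clock: 11.4
tcp_pos: [0.534, -0.24, 0.1547]
orientation: [[0.995, 0.105, -0.0], [0.105, -0.995, 0.0], [-0.0, -0.0, -1.0]]
force: [-1.0, 0.7, 1.2]
grip_width: 0.0128
finger_force: 47.2
```

Request:
apply_moves([
  [8, [0, 0, 0], 0],
  [8, [0, 0, 0], 0],
])

```text
clock: 11.6
tcp_pos: [0.534, -0.24, 0.1547]
orientation: [[0.995, 0.105, -0.0], [0.105, -0.995, 0.0], [-0.0, -0.0, -1.0]]
force: [0.6, -0.1, -0.0]
grip_width: 0.0129
finger_force: 46.4
```

```bash
cat > st.py <<'E'
from cell import arm; import numpy as np
s=arm.get_state(); R=np.array(s["orientation"]); print(s["clock"],np.round(s["tcp_pos"],4),"F",np.round(s["force"],1),"T",np.round(s["ft_torque"],3),"yaw",np.degrees(np.arctan2(R[1,0],R[0,0])),"j6",s["joints"][5],"w",s["grip_width"],s["finger_force"],"tau6",s["joint_torque"][5])
E
python3 st.py
```

```text
11.6 [ 0.534  -0.24    0.1547] F [ 0.6 -0.1 -0. ] T [ 0.065 -0.034  0.036] yaw 6.006567665334928 j6 54.54008869320522 w 0.012917394854034373 46.382712721824646 tau6 -0.0007971880222612526
```

Request:
apply_moves([
  [8, [0, 0, 0], -0.06],
  [8, [0, 0, 0], -0.06],
  [8, [0, 0, 0], -0.06],
  [8, [0, 0, 0], 0],
])

```text
clock: 12.0
tcp_pos: [0.5346, -0.2403, 0.1549]
orientation: [[0.96, 0.28, 0.002], [0.28, -0.96, -0.001], [0.002, 0.001, -1.0]]
force: [2.9, -1.4, -1.1]
grip_width: 0.0127
finger_force: 46.2
```

```bash
python3 st.py
```

```text
12.0 [ 0.5346 -0.2403  0.1549] F [ 2.9 -1.4 -1.1] T [-0.28 -0.59 -0.25] yaw 16.26146213798178 j6 44.269654276299356 w 0.012693697795432462 46.17105424404144 tau6 -0.5383802019059658
```

Request:
apply_moves([
  [8, [0, 0, 0], -0.04],
  [8, [0, 0, 0], 0],
])

```text
clock: 12.2
tcp_pos: [0.5346, -0.2403, 0.155]
orientation: [[0.949, 0.317, 0.002], [0.317, -0.949, -0.001], [0.002, 0.001, -1.0]]
force: [4.2, -0.6, -2.1]
grip_width: 0.0128
finger_force: 46.5
```

```bash
python3 st.py
```

```text
12.2 [ 0.5346 -0.2403  0.155 ] F [ 4.2 -0.6 -2.1] T [-0.345 -0.677 -0.611] yaw 18.454953654653256 j6 42.067622438519415 w 0.012807419567751124 46.489625573158264 tau6 -0.7906675525009632
```

The anticlockwise way meets the stop (0.61 N m at 12°). I turn clockwise instead.

Request:
apply_moves([
  [8, [0, 0, 0], 0.08],
  [8, [0, 0, 0], 0.08],
  [8, [0, 0, 0], 0.08],
  [8, [0, 0, 0], 0.08],
  [8, [0, 0, 0], 0.08],
])

```text
clock: 12.7
tcp_pos: [0.5339, -0.2402, 0.155]
orientation: [[0.997, -0.079, -0.0], [-0.079, -0.997, -0.001], [-0.0, 0.001, -1.0]]
force: [1.1, -1.5, -1.1]
grip_width: 0.0127
finger_force: 46.3
```

```bash
python3 st.py
```

```text
12.7 [ 0.5339 -0.2402  0.155 ] F [ 1.1 -1.5 -1.1] T [-0.312 -0.296  0.054] yaw -4.531877808273938 j6 65.09613474407091 w 0.012683454329915494 46.292486786842346 tau6 -0.6348578631877899
```

Request:
apply_moves([
  [8, [0, 0, 0], 0.06],
  [8, [0, 0, 0], 0.06],
  [8, [0, 0, 0], 0],
])

```text
clock: 13.0
tcp_pos: [0.5339, -0.2403, 0.155]
orientation: [[0.981, -0.194, -0.0], [-0.194, -0.981, -0.001], [-0.0, 0.001, -1.0]]
force: [1.2, -1.4, -0.8]
grip_width: 0.013
finger_force: 46.3
```

```bash
python3 st.py
```

```text
13.0 [ 0.5339 -0.2403  0.155 ] F [ 1.2 -1.4 -0.8] T [-0.315 -0.176 -0.061] yaw -11.207309437173318 j6 71.76557051828412 w 0.012954185264749007 46.31034314632416 tau6 0.26170344091951847
```

Request:
apply_moves([
  [8, [0, 0, 0], 0.08],
  [8, [0, 0, 0], 0.08],
  [8, [0, 0, 0], 0.08],
  [8, [0, 0, 0], 0.08],
  [8, [0, 0, 0], 0.08],
])

```text
clock: 13.5
tcp_pos: [0.5339, -0.2402, 0.1549]
orientation: [[0.827, -0.562, -0.0], [-0.562, -0.827, -0.001], [0.0, 0.001, -1.0]]
force: [1.0, -1.8, -1.2]
grip_width: 0.0129
finger_force: 46.3
```

```bash
python3 st.py
```

```text
13.5 [ 0.5339 -0.2402  0.1549] F [ 1.  -1.8 -1.2] T [-0.302 -0.228 -0.009] yaw -34.22727354238366 j6 94.7857746222227 w 0.012901168679899155 46.324278116226196 tau6 -0.6350980885326862
```

Request:
apply_moves([
  [8, [0, 0, 0], 0.08],
  [8, [0, 0, 0], 0.08],
  [8, [0, 0, 0], 0.08],
  [8, [0, 0, 0], 0.08],
  [8, [0, 0, 0], 0.08],
])

```text
clock: 14.0
tcp_pos: [0.534, -0.2403, 0.1551]
orientation: [[0.542, -0.84, -0.0], [-0.84, -0.542, -0.001], [0.001, 0.0, -1.0]]
force: [1.3, -2.8, 0.5]
grip_width: 0.0125
finger_force: 46.4
```

Request:
apply_moves([
  [8, [0, 0, 0], 0.04],
  [8, [0, 0, 0], 0.04],
  [8, [0, 0, 0], 0],
])

```text
clock: 14.3
tcp_pos: [0.534, -0.2403, 0.1551]
orientation: [[0.476, -0.879, -0.0], [-0.879, -0.476, -0.001], [0.001, 0.0, -1.0]]
force: [1.0, -2.0, 0.3]
grip_width: 0.0132
finger_force: 46.4
```

```bash
python3 st.py
```

```text
14.3 [ 0.534  -0.2403  0.1551] F [ 1.  -2.   0.3] T [-0.362 -0.126 -0.06 ] yaw -61.55238151237124 j6 122.10694395306953 w 0.013169409581491877 46.38177573680878 tau6 0.19050161819905043
```

Request:
apply_moves([
  [8, [0, 0, -2], 0],
  [8, [0, 0, -2], 0],
  [8, [0, 0, -2], 0],
  [8, [0, 0, 0], 0],
])

```text
clock: 14.7
tcp_pos: [0.5339, -0.24, 0.161]
orientation: [[0.476, -0.88, -0.0], [-0.88, -0.476, -0.0], [-0.0, 0.0, -1.0]]
force: [-0.6, -1.1, -1.9]
grip_width: 0.0129
finger_force: 46.2
```

Only about the cap's weight shows, so I keep lifting straight up to 9–10 cm.

Request:
apply_moves([
  [8, [0, 0, -6], 0],
  [8, [0, 0, -8], 0],
  [8, [0, 0, -10], 0],
  [8, [0, 0, -15], 0],
  [8, [0, 0, -15], 0],
])

```text
clock: 15.2
tcp_pos: [0.5342, -0.24, 0.2166]
orientation: [[0.476, -0.88, 0.001], [-0.88, -0.476, -0.0], [0.001, -0.001, -1.0]]
force: [0.4, -0.2, 0.3]
grip_width: 0.0126
finger_force: 46.3
```

Request:
apply_moves([
  [8, [0, 0, -15], 0],
  [8, [0, 0, -12], 0],
  [8, [0, 0, -6], 0],
  [8, [0, 0, 0], 0],
  [8, [0, 0, 0], 0],
])

```text
clock: 15.7
tcp_pos: [0.5338, -0.2399, 0.2473]
orientation: [[0.476, -0.88, -0.001], [-0.88, -0.476, 0.0], [-0.001, 0.0, -1.0]]
force: [0.9, 0.3, -0.9]
grip_width: 0.0129
finger_force: 46.3
```

```bash
python3 st.py; python3 - <<'E'
from m import *
cv2.imwrite("pics/end.png",cv2.resize(g["color"][140:290,320:440],None,fx=4,fy=4,interpolation=cv2.INTER_CUBIC))
E
```

```text
15.7 [ 0.5338 -0.2399  0.2473] F [ 0.9  0.3 -0.9] T [-0.012 -0.005 -0.003] yaw -61.60502143491657 j6 122.15027318438597 w 0.012855111830733417 46.28266632556915 tau6 -1.4128236500710045e-05
```

View pics/end.png

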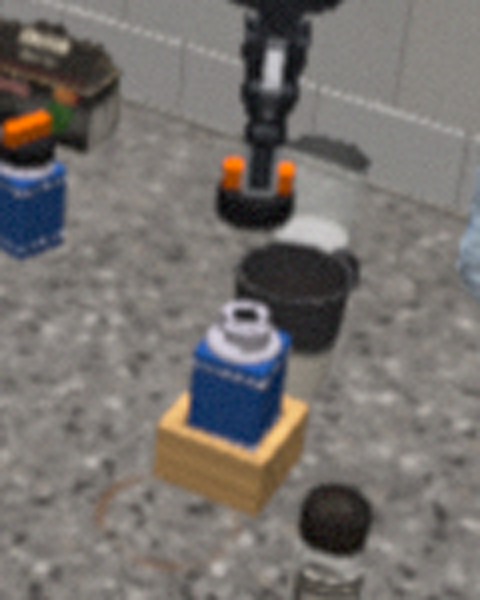

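The cap hangs in the fingers at (257,200). The open flask stands seated in the stand at (240,385), and the spare and the mug are in their places.

```bash
python3 -c "
from cell import arm; print(arm.finish_job())"
```

```text
the job is handed in; nothing more can be done
None
```

The near flask is seated in the stand and open: its thread was a reverse one (it loosened clockwise), the cap is held about 9 cm above where it sat, and I handed the job in at about 16 s on the clock; no verdict was returned.

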